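# Park the drill-core tray in its bay, round the post

### The job

With the fingertips, push the long core tray across the bench into its bay, the three low rails on the far side: angle one end in behind the steel post that stands in front of the mouth, then swing the other end in, until the tray lies fully home, its long side flat against the back rail between the two end rails. Only push it along the bench, never lift or tip it, and leave the other things on the bench where they are.

Things in the scene. Friction and masses are not known exactly. Their poses are not given: they have to be found in the camera images.
- tray: white plastic core tray, an open trough 260 long (its own y), 44 wide (its own x), 28 high, holding a stone drill core whose top is 39 above the bench; about 0.5 kg, slides on the bench. Origin: centre of its underside. At the start its y axis is within 0.2 rad of the bay's y axis and it lies on the robot's side of the bay
- tray_end_left (a point): centre of the tray's end face at its own y = +130, 14 above its underside
- tray_end_right (a point): centre of the tray's end face at its own y = -130, 14 above its underside
- bay: three low aluminium rails fixed to the bench, 18 high and 12 thick, no floor (the tray slides on the bench). Origin: on the bench, in the middle of the bay. Its x points from the mouth to the back rail, away from the robot; its y runs along the bay. Back rail's inner face at x = +30; the two end rails run from x = -30 (mouth) to +30, with inner faces at y = +155 and y = -155. When home the tray's centre is at x = +8, y within 25 of 0
- post: fixed upright steel post with a black rubber top, 24 in diameter, 66 high, origin at its foot. It stands before the mouth at bay x = -57, and at bay y = +95 or y = -95 (either side, by chance), so that 75 are free between it and the back rail
- cover: flat dark metal disc 34 across in the bench surface, at the place (bay x = -57, y = -95 or +95) where the post is not; no obstacle, the tray slides over it
- jar: amber glass jar with white lid, 44 in diameter, 62 high, loose, behind the back rail; leave alone. Origin: centre of its underside
- slide_box: wooden slide box 92 x 57 x 38 high, loose, beyond the bay's +y end; leave alone. Origin: centre of its underside
- loupe: black and steel magnifier, 34 in diameter, 37 high, loose, beyond the bay's -y end; leave alone. Origin: centre of its underside
- rock: hand specimen of grey-brown rock, about 45 x 36 x 37 high, loose, behind the back rail near its +y end; leave alone. Origin: centre of its underside
- mouse: black computer mouse 105 x 58 x 30 high, loose on a grey mat to the robot's left; leave alone. Origin: centre of its underside
- dish: white shallow dish, 90 in diameter, 16 high, loose, behind the bay; leave alone. Origin: centre of its underside

How it is judged:
By the outcome, as a careful person would: the job done as asked, in the order asked, and still so for the second after the job is handed in, with the robot touching nothing.
It also fails if it takes over 72 s, if anything falls off the work surface, if the arm or the gripper's body presses on something with over 40 N, if the wrist force passes 120 N, or if a joint passes its speed limit or range.

### The arm

A 6-joint arm with a two-finger parallel gripper is mounted at the origin on the work surface. World frame = base frame: x ahead of the robot, y to its left, z up, the work surface at z = 0. Lengths are in m, angles in rad, forces in N, time in s.
With the tool pointing down it reaches from about 0.375 to 0.925 m from the base axis. Payload 5.7 kg.
Tool frame: the origin (TCP) lies at the very end of the fingers, on their centre line; the grasp point (between the pads) lies 19 mm behind it (ctrl.grasp_offset is the distance from the TCP to the grasp point, in m); z points along the fingers, y is the direction in which the jaws open and shut (so a half turn about z gives the same grasp; the last joint's range is limited). The gripper opens to 85 mm and grips with 20 to 120 N. Pads are 22 mm wide; open, the fingers measure 114 mm over their backs; the gripper's body (76 mm by 85 mm) begins 54 mm behind the grasp point. The pads swing forward as they close: fully open they stand 13 mm farther back than shut.
Start: joints at [1.158, 0.359, 1.51, -0, 1.272, -0.115], TCP at [0.176, 0.574, 0.231] pointing down, gripper open.
Joint ranges: [-2.97, 2.97], [-1.01, 2.36], [0.21, 2.38], [-0.96, 4.11], [0.2, 2.71], [-2.98, 2.98]. Speed limits (rad/s): [2.39, 2.39, 3.14, 3.14, 3.14, 3.14].

### API

Orientations are given as [roll, pitch, yaw] about the fixed x, y, z axes, in that order (R = Rz(yaw) Ry(pitch) Rx(roll)).
In Python, from station import ctrl, let_go, close_gripper, solver, viewer, order, nets gives the robot as it stands. Calls block until the motion is done:
- ctrl.move_to(position, orientation): joint-space move of the TCP to a pose.
- ctrl.move_straight(position, rot=None, v=0.15, max_force=None): straight line of the TCP; rot=None keeps the orientation; v is the mean speed in m/s. With max_force (N) it stops when the force on the tool has changed by that much, and returns True; else False.
- ctrl.set_joints(angles): joint-space move.
- let_go() and close_gripper(grip_force=None): open the fingers fully, or close them until they stop; grip_force is the grip in N (None keeps the last).
- ctrl.hold(seconds).
- solver.solve_ik(position, orientation): joint angles nearest the present ones, or None.
- ctrl.read_state(): the state.
- viewer.capture(name): name is "scene" or "top" or "wrist"; returns a dict with "image" (384x512x3 uint8, red, green, blue), "depth" (384x512 float32, m along the optical axis (not along the pixel's ray), 0 where there is no reading), "fovy" (degrees; the focal length in pixels is half the picture's height over the tangent of half this angle, whatever the lens; pixels are square), "cx", "cy" (the principal point, pixels), "distortion" ([k1, k2, p1, p2, k3] as OpenCV has them; the pictures are not rectified), "T" (4x4, takes a point from camera to world coordinates); the wrist camera has in their place "tool_from_camera" (4x4, takes a point from camera to tool coordinates, whose origin is the TCP and whose axes are the flange's). Camera axes: x right, y up, looking along -z (the intrinsics and any distortion apply to the point x, -y, -z); pixel columns grow to the right and rows downward; lengths in m; the calibration is good to about 2 mm. A picture is of the moment at which its call begins: read the wrist's pose just before it.
A pose or a line that the arm cannot do raises ctrl.MotionError and nothing moves.
- order.finish_job(): hands the job in, once; it reports no verdict.
Trained networks look in a picture, given as the dict that the camera call returned (one of the last four; its "shot" number tells which), for a name from the list of things; names that differ only in an ending like _2 or _b are one class to them, and where a whole thing is asked for, a point or a joint stands for the part that bears it (a point fixed in the world has none). Each returns a list of dicts, best first, with "score" (0 to 1); they miss things now and then, are a little off and sometimes report something else, mostly with a low value. They report only what shows in the picture. A call takes as long as a camera call.
- nets.trace(picture, target): "region" (384x512 bool, what is visible of it) and "position" ([row, column] in pixels, amid what is visible of it).
- nets.place_of(picture, target): "position" ([row, column] in pixels: a listed point, or the origin of a listed thing).
The state is a dict: "time": time; "q": joint angles; "qd": joint speeds; "joint_torque": joint torques, N m; "ee_pos": TCP position; "orientation": TCP orientation; "ft_force": force on the tool from outside, world axes, zero at the start; "torque": the same for the moment, N m; "opening": opening from 0.0 (shut) to 1.0 (fully open).
Only numpy, scipy, OpenCV 4.12 (cv2) and the standard library are available. Lean on these libraries where they do the work, as an engineer would, in place of code of your own. Each camera call takes 0.05 s, during which the arm holds its last target.

## Working session

There is one attempt and no reset: what is moved stays moved. The work goes in short steps, each a Python script; the robot and the scene stay as the last script left them, time stands still between calls to the robot, and variables do not carry over. Pictures are saved under pics/ and viewed, and the job is handed in when it is done.

```bash
ls; mkdir -p pics; cat > h.py <<'E'
import numpy as np, cv2
from station import ctrl, let_go, close_gripper, solver, viewer, order, nets
def save(im,name): cv2.imwrite('pics/'+name+'.png', cv2.cvtColor(im,cv2.COLOR_RGB2BGR))
def K(p):
    f=p["image"].shape[0]/2/np.tan(np.radians(p["fovy"])/2)
    return np.array([[f,0,p["cx"]],[0,f,p["cy"]],[0,0,1]])
def rays(p,uv):
    uv=np.asarray(uv,float).reshape(-1,1,2)
    n=cv2.undistortPoints(uv,K(p),np.array(p["distortion"],float)).reshape(-1,2)
    return np.c_[n[:,0],-n[:,1],-np.ones(len(n))]
def on_z(p,uv,z):
    """uv = (col,row) -> world on plane z"""
    T=np.array(p["T"]); d=rays(p,uv)@T[:3,:3].T; o=T[:3,3]
    s=(z-o[2])/d[:,2]
    return o+d*s[:,None]
def proj(p,X):
    T=np.linalg.inv(np.array(p["T"])); c=np.asarray(X,float).reshape(-1,3)@T[:3,:3].T+T[:3,3]
    c=c*[1,-1,-1]
    return cv2.projectPoints(c.reshape(-1,1,3),np.zeros(3),np.zeros(3),K(p),np.array(p["distortion"],float))[0].reshape(-1,2)
def cloud(p):
    H,W=p["depth"].shape
    v,u=np.mgrid[0:H,0:W]
    d=rays(p,np.c_[u.ravel(),v.ravel()])*p["depth"].reshape(-1,1)
    T=np.array(p["T"]); w=d@T[:3,:3].T+T[:3,3]
    return w.reshape(H,W,3)
E
python3 - <<'E'
from h import *
import pickle
for n in ("top","scene"):
    p=viewer.capture(n); save(p["image"],n+"0"); pickle.dump(p,open(n+'0.pkl','wb'))
    print(n,p["fovy"],p["cx"],p["cy"],p["distortion"],np.round(p["T"],3).tolist())
    for t in ("tray","bay","post","cover","tray_end_left","tray_end_right"):
        r=nets.place_of(p,t)
        for x in r[:2]:
            uv=x["position"][::-1]; print(t,round(x["score"],2),np.round(uv,1),np.round(on_z(p,uv,0.014 if 'end' in t else 0.0)[0],4))
s=ctrl.read_state(); print(s["time"],s["ee_pos"],s["orientation"],s["opening"])
E
```

```text
pics
top 54.92574029523495 254.356398601915 193.03783747519526 [-0.03069347  0.          0.          0.          0.        ] [[-0.051, 0.977, -0.208, 0.398], [-0.999, -0.051, 0.006, 0.101], [-0.005, 0.208, 0.978, 1.051], [0.0, 0.0, 0.0, 1.0]]
tray 0.68 [307.6 253.2] [ 0.4408 -0.0468  0.    ]
bay 0.84 [304.8 191.4] [ 0.6186 -0.053   0.    ]
post 0.67 [304.3 196.2] [ 0.6045 -0.0504  0.    ]
post 0.59 [273.  217.5] [0.547  0.0442 0.    ]
cover 0.66 [339.5 214.1] [ 0.5468 -0.1474  0.    ]
tray_end_left 0.83 [263.1 249.7] [0.4563 0.078  0.014 ]
tray_end_right 0.73 [355.  263.6] [ 0.4048 -0.1735  0.014 ]
scene 42.28974374040409 252.60985602903756 190.90172077275216 [-0.01185684  0.          0.          0.          0.        ] [[0.682, -0.482, 0.55, 1.224], [0.731, 0.469, -0.496, -0.485], [-0.019, 0.74, 0.673, 0.825], [0.0, 0.0, 0.0, 1.0]]
tray 0.79 [170.1 199.9] [ 0.4328 -0.0431  0.    ]
bay 0.9 [209.6 242.1] [ 0.6062 -0.061   0.    ]
post 0.72 [288.  229.7] [ 0.7011  0.0915 -0.    ]
post 0.67 [229.8 205. ] [0.5477 0.0497 0.    ]
cover 0.43 [162.  248.5] [ 0.5478 -0.1487  0.    ]
tray_end_left 0.66 [212.5 178.5] [0.4567 0.0724 0.014 ]
tray_end_right 0.82 [115.4 222.1] [ 0.4189 -0.1851  0.014 ]
0.7 [0.1760268  0.57356606 0.23128951] [-3.14150770e+00 -2.26220370e-05  2.84380242e+00] 1.0029590779869115
```

```bash
python3 - <<'E'
import cv2
for n in("top0","scene0"):
    i=cv2.imread(f'pics/{n}.png'); 
    c=i[120:320,180:420] if n=="top0" else i[120:330,60:360]
    cv2.imwrite(f'pics/{n}c.png',cv2.resize(c,None,fx=2.5 if n!='top0' else 3,fy=2.5 if n!='top0' else 3,interpolation=cv2.INTER_CUBIC))
E
```

```text
(no output)
```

View pics/top0c.png

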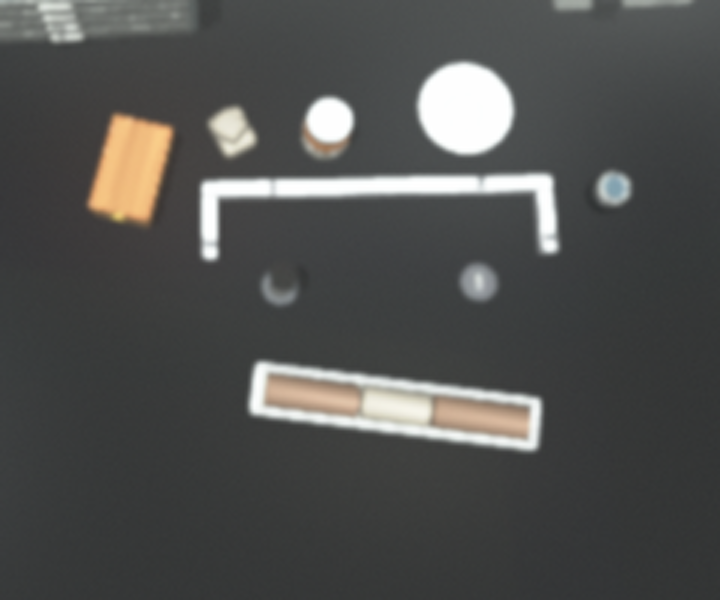

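View pics/scene0c.png

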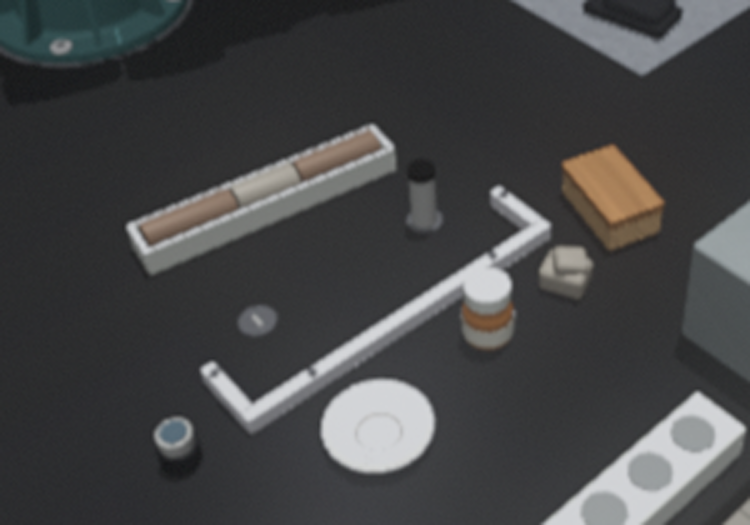

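The post stands at the left (+y) mouth side, top-crop pixel (281,285), and the cover is at (479,283). The tray is nearer the robot with its left end slightly forward. Next I fit the poses of the tray and bay.

```bash
cat >> h.py <<'E'
def rect(p,name,z,size):
    """pose (x,y,th) of white outline; th = angle of long axis from +y toward +x"""
    rs=nets.trace(p,name)
    if not rs: return None
    m=rs[0]["region"].astype(np.uint8)
    m=cv2.morphologyEx(m,cv2.MORPH_OPEN,np.ones((2,2),np.uint8))
    v,u=np.nonzero(m)
    w=on_z(p,np.c_[u,v],z)[:,:2]
    (c,(a,b),ang)=cv2.minAreaRect((w*1000).astype(np.float32))
    box=cv2.boxPoints((c,(a,b),ang)); e=box[1]-box[0]; f=box[2]-box[1]
    if np.linalg.norm(f)>np.linalg.norm(e): e,f=f,e
    if e[1]<0: e=-e
    th=np.arctan2(e[0],e[1])
    return np.array([c[0]/1000,c[1]/1000,th]),np.linalg.norm(e),np.linalg.norm(f),rs[0]["score"],m
E
python3 - <<'E'
from h import *
p=viewer.capture("top"); 
out=p["image"].copy()
for n,z in(("tray",.028),("bay",.018)):
    r=rect(p,n,z,0); print(n,r[:4])
    c=cv2.findContours(r[4],cv2.RETR_EXTERNAL,cv2.CHAIN_APPROX_NONE)[0]
    cv2.drawContours(out,c,-1,(255,0,0),1)
q=viewer.capture("scene")
for n,z in(("tray",.028),("bay",.018)):
    r=rect(q,n,z,0); print(n,r[:4] if r else r)
W=cloud(p)
for n in ("tray","bay","post"):
    for r in nets.trace(p,n)[:2]:
        m=r["region"]; w=W[m]; print(n,r["score"],m.sum(),r["position"],np.round(np.percentile(w,[2,50,98],axis=0),3).tolist())
save(cv2.resize(out[120:320,180:420],None,fx=3,fy=3),"seg0")
E
```

```text
tray (array([ 0.43335236, -0.05551591,  0.19146752]), np.float32(262.09256), np.float32(49.720352), 0.62)
bay (array([ 0.60877478, -0.05821909,  0.04186459]), np.float32(336.1046), np.float32(75.92944), 0.81)
tray (array([ 0.45120645, -0.05859502,  0.20742252]), np.float32(263.95114), np.float32(77.518364), 0.62)
bay (array([ 0.62572272, -0.05685794,  0.04262279]), np.float32(338.2454), np.float32(81.504326), 0.86)
tray 0.62 1612 [253.8, 310.4] [[0.398, -0.175, 0.0], [0.435, -0.055, 0.034], [0.471, 0.072, 0.042]]
bay 0.81 867 [179.4, 306.8] [[0.576, -0.22, -0.0], [0.639, -0.055, 0.018], [0.654, 0.112, 0.022]]
post 0.6 127 [218.6, 273.0] [[0.537, 0.03, -0.001], [0.548, 0.046, 0.064], [0.563, 0.058, 0.07]]
```

View pics/seg0.png

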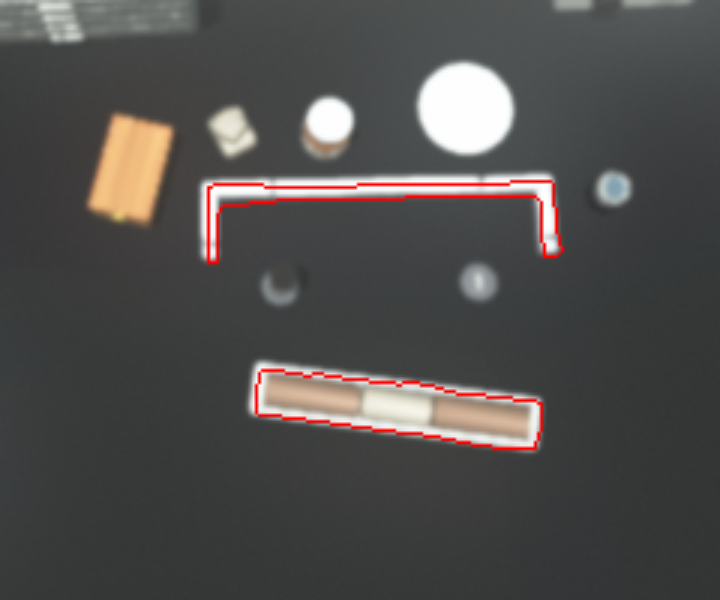

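The net outlines sit about 2 px low, so I'll use image brightness near them and do a model fit (render vs image).

```bash
cat >> h.py <<'E'
from scipy.optimize import minimize
def W2(pose,P):
    """bay/tray local (x,y)-> world. th: y axis tilts toward +x by th"""
    x,y,t=pose; P=np.asarray(P,float); n=np.array([np.cos(t),-np.sin(t)]); e=np.array([np.sin(t),np.cos(t)])
    return np.array([x,y])+P[...,:1]*n+P[...,1:2]*e
S=8
def render(p,polys,off,shape):
    im=np.zeros(shape,np.uint8)
    for P in polys:
        uv=(proj(p,P)-off+0.5)*S-0.5
        cv2.fillPoly(im,[np.round(uv*16).astype(np.int32)],255,shift=4)
    return im
def boxpolys(pose,x0,x1,y0,y1,h):
    c=W2(pose,np.array([[x0,y0],[x1,y0],[x1,y1],[x0,y1]])/1000)
    b=np.c_[c,np.zeros(4)]; t=np.c_[c,np.full(4,h/1000)]
    return [t]+[np.array([b[i],b[(i+1)%4],t[(i+1)%4],t[i]]) for i in range(4)]
def traypolys(s): return boxpolys(s,-22,22,-130,130,28)
def baypolys(s): return boxpolys(s,30,42,-167,167,18)+boxpolys(s,-30,42,155,167,18)+boxpolys(s,-30,42,-167,-155,18)
def fit(p,polyf,x0,thr=(45,150),mask_others=None,pad=14):
    g=p["image"].astype(float).max(2)
    uv=np.vstack([proj(p,P) for P in polyf(x0)])
    lo=np.floor(uv.min(0)-pad).astype(int); hi=np.ceil(uv.max(0)+pad).astype(int)
    lo=np.maximum(lo,0)
    o=np.clip((g-thr[0])/(thr[1]-thr[0]),0,1)[lo[1]:hi[1],lo[0]:hi[0]]
    shape=(o.shape[0]*S,o.shape[1]*S)
    full=render(p,polyf(x0),lo,shape)
    near=cv2.dilate(cv2.resize(full,(o.shape[1],o.shape[0]),interpolation=cv2.INTER_AREA),np.ones((15,15)))>0
    if mask_others is not None:
        near&=~(cv2.resize(render(p,mask_others,lo,shape),(o.shape[1],o.shape[0]),interpolation=cv2.INTER_AREA)>0)
    def cost(d):
        s=np.asarray(x0)+np.asarray(d)*[.001,.001,.01]
        r=cv2.resize(render(p,polyf(s),lo,shape),(o.shape[1],o.shape[0]),interpolation=cv2.INTER_AREA)/255.
        r=cv2.GaussianBlur(r,(0,0),.8)
        return ((r-o)**2)[near].sum()
    best=None
    for init in ([0,0,0],):
        r=minimize(cost,init,method='Nelder-Mead',options=dict(initial_simplex=np.array(init)+np.array([[0,0,0],[8,0,0],[0,8,0],[0,0,6]]),xatol=.05,fatol=.01,maxiter=200))
        r=minimize(cost,r.x,method='Nelder-Mead',options=dict(initial_simplex=r.x+np.array([[0,0,0],[-2,0,0],[0,2,0],[0,0,1.5]]),xatol=.05,fatol=.01,maxiter=200))
    return np.asarray(x0)+r.x*[.001,.001,.01], r.fun
E
python3 - <<'E'
from h import *
import pickle
for n in ("top0","scene0"):
    p=pickle.load(open(n+".pkl","rb")); out=p["image"].copy()
    t,c1=fit(p,traypolys,[.44,-.055,.19]); b,c2=fit(p,baypolys,[.606,-.055,.03])
    print(n,t,c1,b,c2)
    print(W2(b,np.array([[-.057,.095],[-.057,-.095]])))
    for P in traypolys(t)[:1]+baypolys(b): cv2.polylines(out,[np.round(proj(p,P)).astype(int)],True,(255,0,0),1)
    save(cv2.resize(out[120:320,60:420],None,fx=2.2,fy=2.2),"fit"+n)
E
```

```text
top0 [ 0.43487264 -0.05300361  0.18492248] 214.7152258902324 [ 0.60945167 -0.0536729   0.03332078] 306.5748203306748
[[ 0.55564819  0.0431733 ]
 [ 0.54931842 -0.14672124]]
scene0 [ 0.43249363 -0.05205773  0.17827755] 103.84171890264379 [ 0.60617846 -0.05250551  0.03498806] 413.1467888394102
[[ 0.55253653  0.04443026]
 [ 0.54589016 -0.14545345]]
```

View pics/fittop0.png

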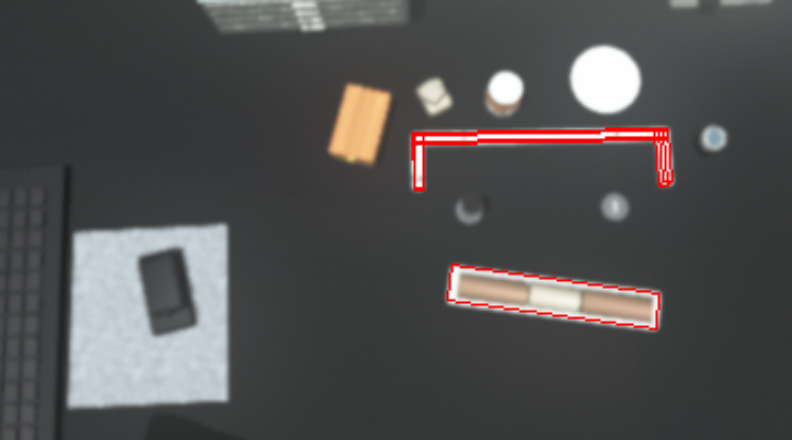

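View pics/fitscene0.png

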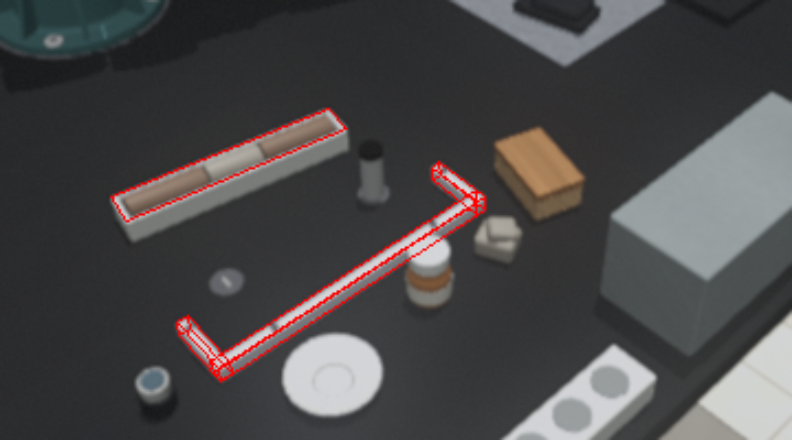

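```bash
cat >> h.py <<'E'
B=np.array([.6078,-.0531,.0342])
ZP=0.010; ZT=0.06
def b2w(P): return W2(B,np.asarray(P,float)/1000).reshape(2)
def rot(th): return [np.pi,0,np.pi/2-th]   # tool x along tray axis for world tilt th
def tobay(t):
    d=np.asarray(t[:2])-B[:2]; n=np.array([np.cos(B[2]),-np.sin(B[2])]); e=np.array([np.sin(B[2]),np.cos(B[2])])
    return np.array([d@n*1000,d@e*1000,t[2]-B[2]])
def look(t0,name=None,cams=("top","scene")):
    """t0 world guess; prints bay-frame fits"""
    out=[]
    for c in cams:
        p=viewer.capture(c); t,f=fit(p,traypolys,t0); out.append(t)
        print(c,"tray bay",np.round(tobay(t),3),"cost",round(f))
        if name:
            im=p["image"].copy()
            cv2.polylines(im,[np.round(proj(p,traypolys(t)[0])).astype(int)],True,(255,0,0),1)
            for P in baypolys(B)[:1]: cv2.polylines(im,[np.round(proj(p,P)).astype(int)],True,(0,255,0),1)
            save(cv2.resize(im[100:330,60:430],None,fx=2,fy=2),name+c)
    m=np.mean(out,0); print("time",round(ctrl.read_state()["time"],2),"mean bay",np.round(tobay(m),3),"world",np.round(m,4).tolist())
    return m
def b2th(th): return th+B[2]
E
python3 - <<'E'
from h import *
t=np.array([.4337,-.0525,.1816]); print(tobay(t))
close_gripper()
print(ctrl.read_state()["time"],ctrl.read_state()["opening"])
R=rot(t[2])
P=W2(t,[0,.130+.04]); ctrl.move_to([*P,.08],R); ctrl.move_straight([*P,ZP],v=.12)
print(ctrl.read_state()["time"],ctrl.read_state()["ee_pos"])
Q=W2(t,[0,.130+.012-.045])
r=ctrl.move_straight([*Q,ZP],v=.08,max_force=25); s=ctrl.read_state(); print(r,s["ft_force"],s["ee_pos"],s["time"])
look(t+[-.003,-.045,0],"a1")
E
```

```text
[-1.74018709e+02 -5.35341021e+00  1.47400000e-01]
1.9167 -0.004991177220307555
4.675 [0.46464681 0.11496577 0.01024231]
False [-0.70332114  0.02227504  0.89734353] [0.45082661 0.04245349 0.00991203] 5.7333
top tray bay [-171.029  -49.155    0.233] cost 687
scene tray bay [-1.80631e+02 -5.01260e+01  1.48000e-01] cost 279
time 5.83 mean bay [-175.83   -49.64     0.191] world [0.4304, -0.0967, 0.225]
```

```bash
python3 -c "
import cv2,numpy as np
a=cv2.imread('pics/a1top.png');b=cv2.imread('pics/a1scene.png')
cv2.imwrite('pics/a1.png',cv2.resize(np.vstack([a,b]),None,fx=.65,fy=.65))"
```

```text
(no output)
```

View pics/a1.png

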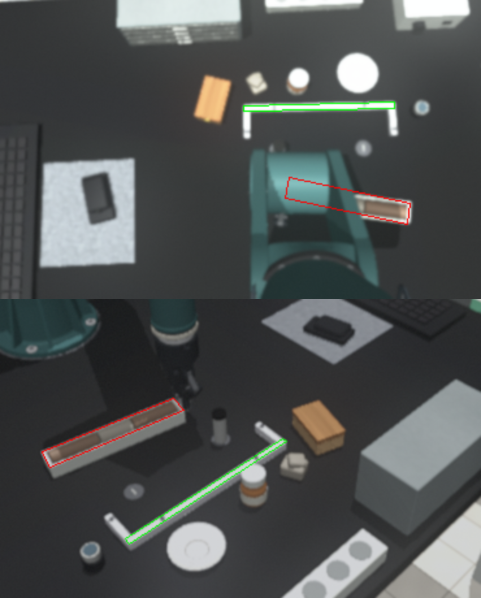

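```bash
python3 - <<'E'
from h import *
s=ctrl.read_state(); t0=np.array([.428,-.0977,.182]); e=np.array([np.sin(t0[2]),np.cos(t0[2])])
P=np.array(s["ee_pos"][:2])-e*.028
r=ctrl.move_straight([*P,ZP],v=.08,max_force=25); print(r)
ctrl.move_straight([*(P+e*.006),.075],v=.2)
t=look(t0-[.005,.028,0],None,("scene",))
R=rot(t[2]); P=W2(t,[-.022-.032,0]); print(P,np.hypot(*P))
ctrl.move_to([*P,.075],R); ctrl.move_straight([*P,ZP],v=.15)
Q=P+ (b2w([1,0])-b2w([0,0]))*70
r=ctrl.move_straight([*Q,ZP],rot=rot(t[2]+.07),v=.07,max_force=25); s=ctrl.read_state(); print(r,s["ft_force"],s["ee_pos"],s["time"])
look(t+[.055,0,.07],"b1",("scene",))
E
```

```text
False
scene tray bay [-1.85348e+02 -7.88490e+01  1.51000e-01] cost 172
time 6.86 mean bay [-1.85348e+02 -7.88490e+01  1.51000e-01] world [0.4199, -0.1256, 0.1851]
[ 0.36678643 -0.11562784] 0.38458039937046223
False [-0.66476205  1.36682222 -0.16309135] [ 0.4370596  -0.11800387  0.00999539] 9.2667
scene tray bay [-135.4    -80.296    0.202] cost 255
time 9.32 mean bay [-135.4    -80.296    0.202] world [0.4697, -0.1287, 0.2359]
```

View pics/b1scene.png

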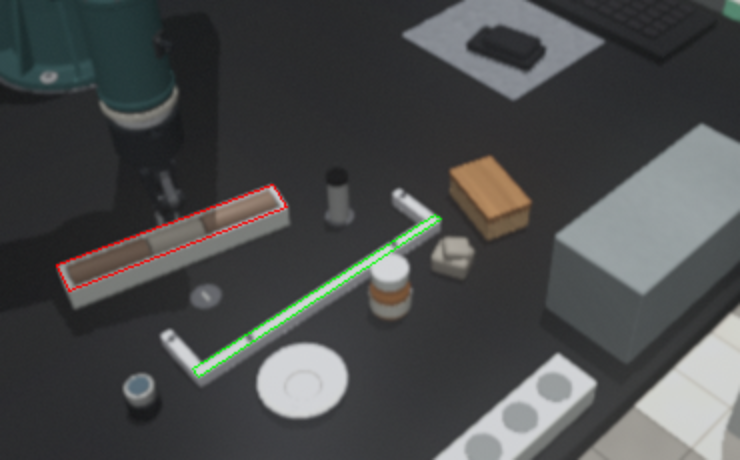

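Tray follows cleanly; its left end (281,190) is still on the robot side of the post (338,195) and will pass right of it. Continue forward.

```bash
python3 - <<'E'
from h import *
s=ctrl.read_state(); t=np.array([.4697,-.1287,.2359])
Q=np.array(s["ee_pos"][:2])+(b2w([1,0])-b2w([0,0]))*72
r=ctrl.move_straight([*Q,ZP],rot=rot(t[2]+.075),v=.07,max_force=25); print(r)
t=look(t+[.07,0,.07],None,("scene",))
s=ctrl.read_state(); 
ctrl.move_straight([s["ee_pos"][0]-.006,s["ee_pos"][1],.075],v=.2)
P=W2(t,[0,-.130-.035]); print(P,np.hypot(*P))
ctrl.move_to([*P,.075],rot(t[2]))
t=look(t,"b2",("top","scene"))
E
python3 -c "
import cv2,numpy as np
a=cv2.imread('pics/b2top.png');b=cv2.imread('pics/b2scene.png')
cv2.imwrite('pics/b2.png',cv2.resize(np.vstack([a,b]),None,fx=.65,fy=.65))"
```

```text
False
scene tray bay [-63.501 -83.431   0.289] cost 271
time 10.55 mean bay [-63.501 -83.431   0.289] world [0.5415, -0.1343, 0.3233]
[ 0.48906542 -0.29076383] 0.5689715195132732
top tray bay [-60.349 -84.813   0.287] cost 205
scene tray bay [-64.095 -83.568   0.289] cost 187
time 11.84 mean bay [-62.222 -84.19    0.288] world [0.5427, -0.1351, 0.3219]
```

View pics/b2.png

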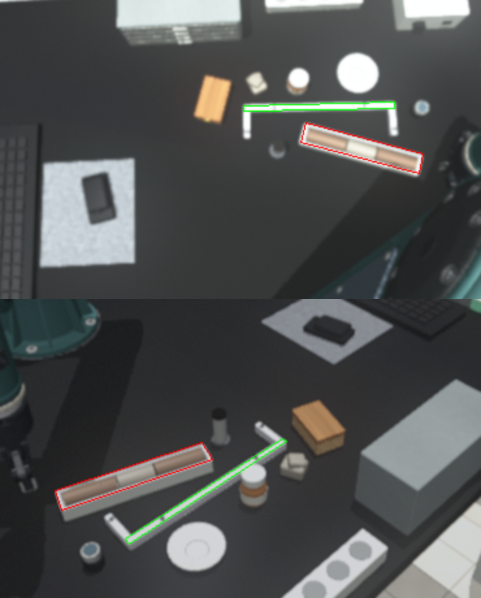

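```bash
python3 - <<'E'
from h import *
t=np.array([.5427,-.1351,.3219])
s=ctrl.read_state(); ctrl.move_straight([*s["ee_pos"][:2],ZP],v=.15)
def goal(cx,cy,th):
    c=b2w([cx,cy]); g=np.array([c[0],c[1],th+B[2]]); return g,W2(g,[0,-.142])
g,P=goal(-47,-34,.285)
r=ctrl.move_straight([*P,ZP],rot=rot(g[2]),v=.07,max_force=25); print(r,ctrl.read_state()["ft_force"])
t=look(g,None)
b=tobay(t)
g,P=goal(-36,12,.262)
r=ctrl.move_straight([*P,ZP],rot=rot(g[2]),v=.06,max_force=25); print(r,ctrl.read_state()["ft_force"])
t=look(g,"c1")
E
python3 -c "
import cv2,numpy as np
a=cv2.imread('pics/c1top.png');b=cv2.imread('pics/c1scene.png')
cv2.imwrite('pics/c1.png',cv2.resize(np.vstack([a,b]),None,fx=.65,fy=.65))"
```

```text
False [ 0.27963117 -1.16686476  1.3384176 ]
top tray bay [-41.885 -29.142   0.257] cost 603
scene tray bay [-47.996 -32.986   0.274] cost 404
time 13.72 mean bay [-44.94  -31.064   0.265] world [0.5618, -0.0826, 0.2994]
False [-0.01271975 -0.32151     0.59510103]
top tray bay [-35.814   9.827   0.349] cost 1056
scene tray bay [-30.423  27.252   0.278] cost 531
time 14.77 mean bay [-33.118  18.54    0.313] world [0.5753, -0.0334, 0.3475]
```

View pics/c1.png

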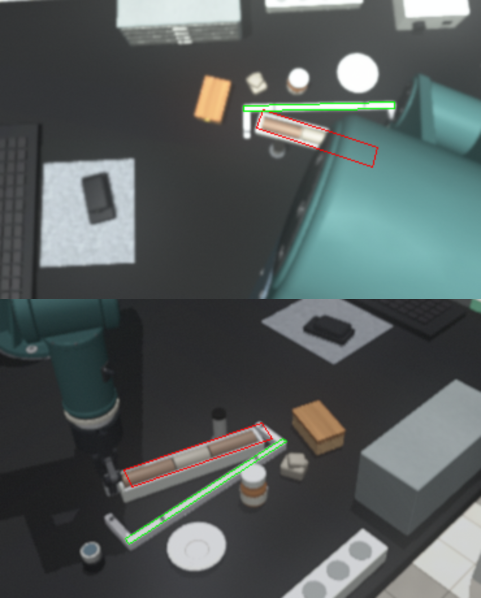

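The left end is behind the post (scene: end near (265,432), post (219,425)); the fit was confused by the rails, so I'll add those to the model and re-look with the arm up.

```bash
cat >> h.py <<'E'
BC={"top":np.array([.60945,-.05367,.0333]),"scene":np.array([.60618,-.0525,.0350])}
def tobay2(t,b):
    d=np.asarray(t[:2])-b[:2]; n=np.array([np.cos(b[2]),-np.sin(b[2])]); e=np.array([np.sin(b[2]),np.cos(b[2])])
    return np.array([d@n*1000,d@e*1000,t[2]-b[2]])
def postpoly(b):
    c=W2(b,np.array([-.057,.095])); a=np.linspace(0,2*np.pi,24); r=.014
    ring=np.c_[c[0]+r*np.cos(a),c[1]+r*np.sin(a)]
    pts=np.vstack([np.c_[ring,np.zeros(24)],np.c_[ring,np.full(24,.068)]])
    return pts
def look2(bguess,name=None,cams=("top","scene")):
    """bay-frame guess; joint rendering with rails; per-camera bay frame"""
    out=[]; ims=[]
    for c in cams:
        p=viewer.capture(c); b=BC[c]; cc=W2(b,np.asarray(bguess[:2])/1000.); x0=np.array([cc[0],cc[1],bguess[2]+b[2]])
        uv=proj(p,postpoly(b)).astype(np.float32); hull=cv2.convexHull(uv).reshape(-1,2)
        g=p["image"].astype(float).max(2); o=np.clip((g-45)/105,0,1); H,W=o.shape
        lo=np.array([60,100]); hi=np.array([430,330]); oc=o[lo[1]:hi[1],lo[0]:hi[0]]; sh=oc.shape
        def ren(polys):
            r=cv2.resize(render(p,polys,lo,(sh[0]*S,sh[1]*S)),(sh[1],sh[0]),interpolation=cv2.INTER_AREA)/255.
            return r
        near=cv2.dilate((ren(traypolys(x0))*255).astype(np.uint8),np.ones((13,13)))>0
        pm=np.zeros(sh,np.uint8); cv2.fillPoly(pm,[np.round(hull-lo).astype(np.int32)],1); near&=cv2.dilate(pm,np.ones((3,3)))==0
        bp=baypolys(b)
        def cost(d):
            r=cv2.GaussianBlur(ren(traypolys(x0+np.asarray(d)*[.001,.001,.01])+bp),(0,0),.8)
            return np.minimum((r-oc)**2,.3)[near].sum()
        x=np.zeros(3)
        for sc in(6,2): x=minimize(cost,x,method='Nelder-Mead',options=dict(initial_simplex=x+sc*np.array([[0,0,0],[1,0,0],[0,1,0],[0,0,.7]]),xatol=.05,fatol=.01,maxiter=150)).x
        t=x0+x*[.001,.001,.01]; tb=tobay2(t,b); out.append(tb); print(c,np.round(tb,3),"cost",round(cost(x)))
        if name:
            im=p["image"].copy()
            cv2.polylines(im,[np.round(proj(p,traypolys(t)[0])).astype(int)],True,(255,0,0),1)
            ims.append(cv2.resize(im[100:330,150:430],None,fx=1.3,fy=1.3,interpolation=cv2.INTER_CUBIC) if c=="top" else cv2.resize(im[100:330,60:340],None,fx=1.3,fy=1.3,interpolation=cv2.INTER_CUBIC))
    if name: save(np.vstack(ims),name)
    print("time",round(ctrl.read_state()["time"],2)); return np.mean(out,0)
E
python3 - <<'E'
from h import *
s=ctrl.read_state(); th=.262+B[2]; e=np.array([np.sin(th),np.cos(th)]); P=np.array(s["ee_pos"][:2])
print("tool bay",tobay([*P,0]))
look2([-36,12,.262],None,("scene",))
ctrl.move_straight([*(P-e*.06),.075],v=.2)
look2([-36,12,.262],"c2")
E
```

```text
tool bay [-7.26937342e+01 -1.25303535e+02 -3.42000000e-02]
scene [-32.958  12.288   0.269] cost 126
time 14.82
top [-31.526   6.727   0.28 ] cost 181
scene [-33.433  11.069   0.276] cost 110
time 15.51
```

View pics/c2.png

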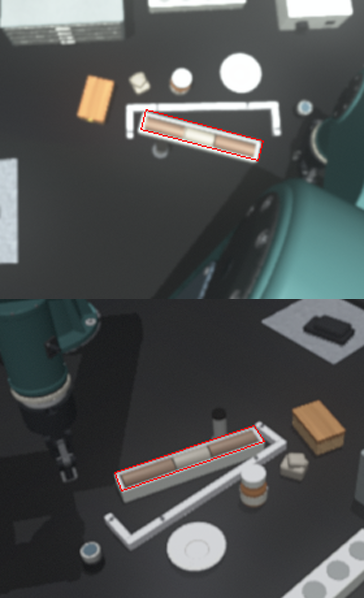

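```bash
python3 - <<'E'
from h import *
def gp(cx,cy,th,lx,ly):
    c=b2w([cx,cy]); g=np.array([c[0],c[1],th+B[2]]); return W2(g,[lx/1000,ly/1000]),rot(g[2])
P,R=gp(-33,11,.272,-54,-85); print(P)
ctrl.move_to([*P,.075],R); ctrl.move_straight([*P,ZP],v=.15)
P,R=gp(-18,9,.04,-35,-85)
r=ctrl.move_straight([*P,ZP],rot=R,v=.05,max_force=20); print(r,ctrl.read_state()["ft_force"])
look2([-18,9,.04],"d1",("scene",))
E
```

```text
[ 0.49808499 -0.10574673]
False [-1.98726229 -0.24549848  1.48671794]
scene [-15.688   9.109   0.058] cost 173
time 17.96
```

View pics/d1.png

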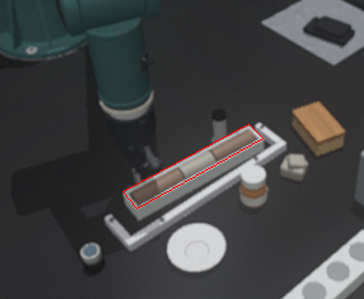

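Swung in; tray at (-16, 9, 0.06 rad). Now seat it with a central push.

```bash
python3 - <<'E'
from h import *
def gp(cx,cy,th,lx,ly):
    c=b2w([cx,cy]); g=np.array([c[0],c[1],th+B[2]]); return W2(g,[lx/1000,ly/1000]),rot(g[2])
s=ctrl.read_state(); n=b2w([1,0])-b2w([0,0]); P=np.array(s["ee_pos"][:2])
ctrl.move_straight([*(P-n*15),.03],v=.15)
def push(ly,x0,th0,F,end=14):
    P,R=gp(x0,9,th0,-52,ly); ctrl.move_straight([*P,.03],rot=R,v=.15); ctrl.move_straight([*P,ZP],v=.1)
    Q,R=gp(end,9,0,-34,ly)
    r=ctrl.move_straight([*Q,ZP],rot=R,v=.05,max_force=F); s=ctrl.read_state()
    print("push",ly,r,np.round(s["ft_force"],1),np.round(tobay([*s["ee_pos"][:2],0]),1))
push(0,-16,.05,12)
look2([5,9,.02],"e1",("scene",))
E
```

```text
push 0 True [-0.7  0.5  0.3] [-27.8   9.2  -0. ]
scene [ 7.678  8.895 -0.01 ] cost 296
time 20.23
```

View pics/e1.png

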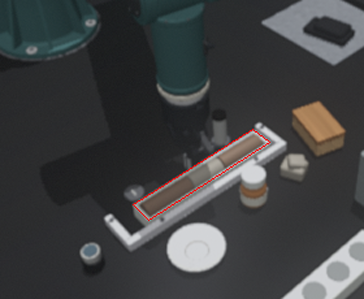

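```bash
python3 - <<'E'
from h import *
def gp(cx,cy,th,lx,ly):
    c=b2w([cx,cy]); g=np.array([c[0],c[1],th+B[2]]); return W2(g,[lx/1000,ly/1000]),rot(g[2])
n=b2w([1,0])-b2w([0,0])
def back():
    s=ctrl.read_state(); P=np.array(s["ee_pos"][:2]); ctrl.move_straight([*(P-n*12),ZP],v=.1)
def push(ly,F,end=14):
    P,R=gp(8,9,0,-48,ly); ctrl.move_straight([*P,ZP],rot=R,v=.12)
    Q,R=gp(end,9,0,-34,ly)
    r=ctrl.move_straight([*Q,ZP],rot=R,v=.03,max_force=F); s=ctrl.read_state()
    print("push",ly,r,np.round(s["ft_force"],1),np.round(tobay([*s["ee_pos"][:2],0]),1),round(s["time"],1)); back()
push(-90,12); push(40,12); push(-30,12)
s=ctrl.read_state(); P=np.array(s["ee_pos"][:2]); ctrl.move_straight([*(P-n*30),.09],v=.2)
ctrl.move_to([.30,.40,.25],rot(0))
look2([8,9,0],"f1")
p=viewer.capture("top"); save(cv2.resize(p["image"][130:260,220:400],None,fx=4,fy=4,interpolation=cv2.INTER_CUBIC),"f2")
p=viewer.capture("scene"); save(cv2.resize(p["image"][150:300,100:310],None,fx=3.5,fy=3.5,interpolation=cv2.INTER_CUBIC),"f3")
E
```

```text
push -90 True [ 1.  -0.6 -0.6] [-27.5 -80.3  -0. ] 21.6
push 40 True [-0.6 -0.1  1. ] [-27.8  48.8  -0. ] 23.6
push -30 True [-0.8 -0.6 -0.8] [-27.7 -20.3  -0. ] 25.2
top [3.9900e+00 1.3244e+01 2.0000e-03] cost 139
scene [ 6.812e+00  8.492e+00 -2.000e-03] cost 164
time 28.07
```

View pics/f2.png

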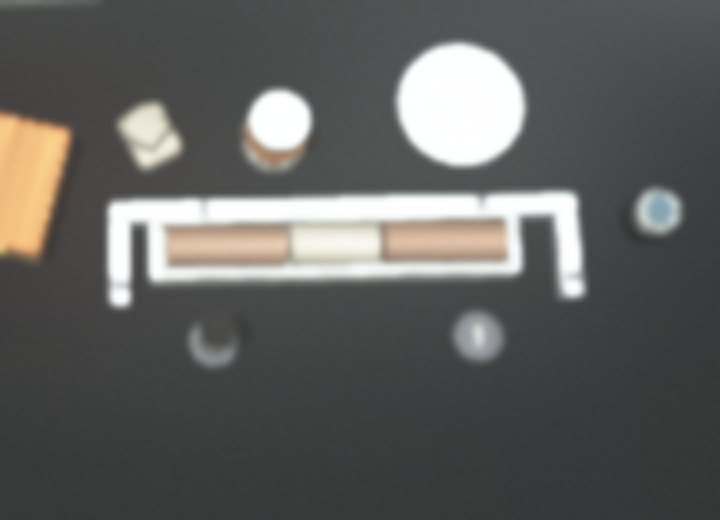

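View pics/f3.png

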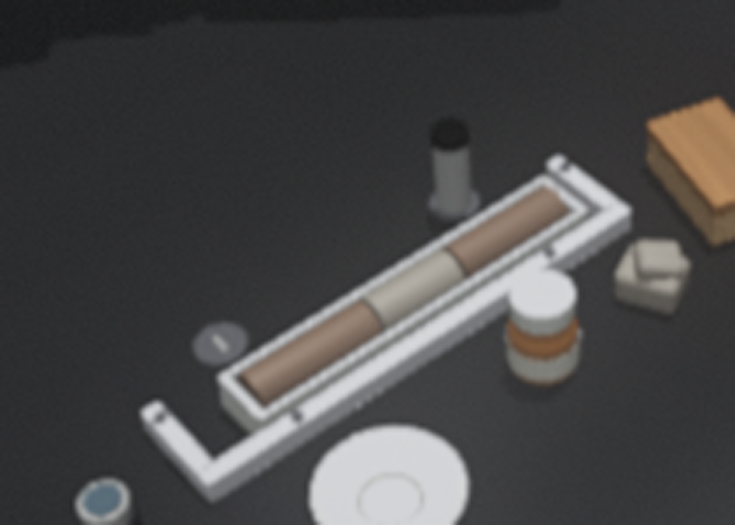

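The tray lies flush along the back rail: there is no dark gap in the top crop, and its ends at (152,250) and (520,243) sit between the end rails. The other things look unmoved. Handing in.

```bash
python3 - <<'E'
from h import *
print(order.finish_job(), ctrl.read_state()["time"])
E
```

```text
the job is handed in; nothing more can be done
the job is handed in; nothing more can be done
```

The tray is home in the bay, and I handed the job in at about 28 s of the 72 s allowed. With the closed fingertips I pushed it sideways and then forward, angled. I slid its left end in behind the post on the +y side, swung the right end in, and pressed it against the back rail at four points along its length.

**Last checks:**
- **Seating:** the last three presses all stopped on the 12 N limit at the same depth, within 0.3 mm, so the tray lies flat on the back rail.
- **Position:** the camera fits put the tray parallel to the bay within 0.002 rad, with its centre at y of about 8 to 13 mm, between the end rails.
- **Surroundings:** the arm was clear. In the pictures, the things behind and beside the bay looked unmoved. The mouse was not in my last pictures, but the arm never went near it while low.

**Disagreement:** the two cameras gave the centre at x = 4.0 mm (top) and 6.8 mm (scene), against the nominal 8 mm. I put this down to calibration and overlap with the white rail, since neither picture showed a gap and the presses stopped at the depth expected for a seated tray.

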